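Change ports on the two-bay reader: shut the narrow hatch, pop the wide one

ROBOT

A 6-joint arm with a two-finger parallel gripper is mounted at the origin on the work surface; the furniture and walls round the work are solid. World frame = base frame: x ahead of the robot, y to its left, z up, the work surface at z = 0. Lengths are in mm, angles in rad, forces in N, time in s.
With the tool pointing down it reaches from about 325 to 875 mm from the base axis. Payload 4.4 kg.
Tool frame: the origin (TCP) lies on the centre line of the jaws, within the pads' length; the fingertips stand ahead of it and the grasp point (between the pads) lies 6 mm ahead of it (ctrl.tcp_to_tips is the z of the fingertips in the tool frame, in mm); z points along the fingers, y is the direction in which the jaws open and shut (so a half turn about z gives the same grasp; the last joint's range is limited). The gripper opens to 85 mm and grips with 20 to 120 N. Pads are 22 mm wide; open, the fingers measure 114 mm over their backs; the gripper's body (76 mm by 85 mm) begins 54 mm behind the grasp point. The pads swing forward as they close: fully open they stand 13 mm farther back than shut.
Start: joints at [1.111, 0.207, 1.542, -0, 1.393, -0.15], TCP at [174.761, 547.801, 256.282] pointing down, gripper open.
Joint ranges: [-2.73, 2.73], [-0.86, 2.22], [0.23, 2.46], [-1.11, 4.25], [0.08, 2.63], [-2.82, 2.82]. Speed limits (rad/s): [2.79, 2.79, 3.14, 3.14, 3.14, 3.14].

INTERFACE

Orientations are given as a 3x3 rotation matrix whose columns are the frame's x, y, z axes.
In Python, from plant import ctrl, sensors, optics gives the robot as it stands. Calls block until the motion is done:
- ctrl.move_ptp(position, orientation): joint-space move of the TCP to a pose.
- ctrl.move_l(position, rot=None, vel=150, threshold=None): straight line of the TCP; rot=None keeps the orientation; vel is the mean speed in mm/s. With threshold (N) it stops when the force on the tool has changed by that much, and returns True; else False.
- ctrl.set_joints(angles): joint-space move.
- ctrl.gripper_to(opening, force=None): finger opening in mm; force is the grip in N (None keeps the last); returns when the fingers have stopped.
- ctrl.hold(seconds).
- ctrl.solve_ik(position, orientation): joint angles nearest the present ones, or None.
- sensors.read_state(): the state.
- optics.grab_frame(name): name is "side" or "top" or "wrist"; returns (picture, depth): 420x560x3 uint8, red, green, blue; 420x560 float32, mm along the optical axis (not along the pixel's ray), 0 where there is no reading.
- optics.camera_params(name): a dict with "mtx" (3x3 intrinsics, pixels), "R" (3x3) and "t" (3): a world point X has camera coordinates R X + t; the wrist camera has in their place "T_tool_cam" (4x4, takes a point from camera to tool coordinates, whose origin is the TCP and whose axes are the flange's). Camera axes: x right, y down, z forward; pixel columns grow to the right and rows downward; lengths in mm; the calibration is good to about 2 mm. A picture is of the moment at which its call begins: read the wrist's pose just before it. camera_params takes no time and is no camera call.
A pose or a line that the arm cannot do raises ctrl.MotionError and nothing moves.
- ctrl.finish_job(): hands the job in, once; it reports no verdict.
The state is a dict: "t": time; "q": joint angles; "qvel": joint speeds; "tau": joint torques, N m; "eef_pos": TCP position; "eef_rot": TCP orientation; "force": force on the tool from outside, world axes, zero at the start; "wrist_torque": the same for the moment, N m; "grip_width": finger opening in mm.
Only numpy, scipy, OpenCV 4.12 (cv2) and the standard library are available. Lean on these libraries where they do the work, as an engineer would, in place of code of your own. Each camera call takes 0.05 s, during which the arm holds its last target.

TASK

On the two-bay reader the narrow hatch stands open: push it right down, once, so that its push-push latch catches and it stays shut; after that press the closed wide hatch once and let it pop up, see that it stays up, and leave it open. Do it by pressing alone: never pull a hatch up past where it stands open, never have both hatches open together, and do not move the bottles standing beside the reader.

Things in the scene. Friction and masses are not known exactly. Their poses are not given: they have to be found in the camera images.
- narrow_unit: white unit 110 x 100 x 70 mm high with the narrow hatch in its flat top; fixed, beside the other unit on the dock (they may have swapped places). Origin: centre of its underside, 12 mm above the worktop; x points to the hinge side and the dock's back spine (106 mm high), y along the hinge, z up. Hinge line x +29, z 70 mm; hatch top when shut z 80 mm (10 mm proud), free edge at x -33 mm
- wide_unit: white unit 110 x 100 x 70 mm high with the wide hatch in its flat top; fixed, beside the other unit on the dock (they may have swapped places). Origin: centre of its underside, 12 mm above the worktop; x points to the hinge side and the dock's back spine (106 mm high), y along the hinge, z up. Hinge line x +29, z 70 mm; hatch top when shut z 80 mm (10 mm proud), free edge at x -33 mm
- narrow_hatch (a joint): angle (rad) of the narrow hatch, a grey flap 34 mm wide (y), 62 long, 10 thick, ribbed near its free edge, which faces the robot and swings up. 0 shut and latched, flat; -0.12 pressed to the bottom (5.5 mm down at the pad); about 0.70 open, held up by a spring. Open at the start. A press to the bottom, then let go, toggles it: shut rises open behind the finger in 0.7 s, open stays shut. A shorter press does nothing
- wide_hatch (a joint): angle (rad) of the wide hatch, a grey flap 66 mm wide (y), 62 long, 10 thick, ribbed near its free edge, which faces the robot and swings up. 0 shut and latched, flat; -0.12 pressed to the bottom (5.5 mm down at the pad); about 0.70 open, held up by a spring. Shut at the start. A press to the bottom, then let go, toggles it: shut rises open behind the finger in 0.7 s, open stays shut. A shorter press does nothing
- narrow_hatch_pad (a point): the place to press on the narrow hatch: on its top face, mid-width, 48 mm from the hinge, 15 mm from the free edge; moves with the hatch. Here an open hatch swings down under 0 to 4 N, a shut one starts to move at 4 N and reaches the bottom at 5 N, where it feels hard; up to 25 N does no harm
- wide_hatch_pad (a point): the place to press on the wide hatch: on its top face, mid-width, 48 mm from the hinge, 15 mm from the free edge; moves with the hatch. Here an open hatch swings down under 0 to 4 N, a shut one starts to move at 4 N and reaches the bottom at 5 N, where it feels hard; up to 25 N does no harm
- narrow_hatch_pin (a joint): hidden pin of the narrow hatch's latch, counts presses (m; used by the rules only): 0.015 at the start (open), 0.030 once pressed shut, 0.045 if pressed again and reopened
- wide_hatch_pin (a joint): hidden pin of the wide hatch's latch, counts presses (m; used by the rules only): 0 at the start (shut), 0.015 once popped open, 0.030 if pressed shut again
- serum_a: small cream bottle with a green cap, 40 mm across, 70 mm high; a bystander, to be left alone; origin at the centre of its underside
- reagent_c: small cream bottle with a blue cap, 38 mm across, 68 mm high; a bystander, to be left alone; origin at the centre of its underside
- serum_b: small cream bottle with a yellow cap, 40 mm across, 70 mm high; a bystander, to be left alone; origin at the centre of its underside

How it is judged:
By the outcome, as a careful person would: the job done as asked, in the order asked, and still so for the second after the job is handed in, with the robot touching nothing.
It also fails if it takes over 42 s, if anything falls off the work surface, if the arm or the gripper's body presses on something with over 40 N, if the wrist force passes 120 N, or if a joint passes its speed limit or range.

## Working session

There is one attempt and no reset: what is moved stays moved. The work goes in short steps, each a Python script; the robot and the scene stay as the last script left them, time stands still between calls to the robot, and variables do not carry over. Pictures are saved under pics/ and viewed, and the job is handed in when it is done.

```bash
ls; mkdir -p pics
python3 - <<'E'
from plant import ctrl,sensors,optics
import cv2,numpy as np
print(sensors.read_state(), ctrl.tcp_to_tips)
for n in("side","top","wrist"):
    im,d=optics.grab_frame(n); cv2.imwrite(f"pics/{n}0.png",im[:,:,::-1]); np.savez(f"{n}0.npz",im=im,d=d)
    print(n,optics.camera_params(n))
E
```

```text
pics
{'t': 0.0, 'q': array([ 1.11149391e+00,  2.07445709e-01,  1.54296820e+00,  3.50314208e-05,
        1.39348562e+00, -1.50517040e-01]), 'qvel': array([ 2.21023059e-03, -4.99778506e-04, -2.73409066e-05, -7.50646016e-04,
        2.66460339e-03, -5.97397252e-04]), 'tau': array([-7.44710760e-04, -3.83034575e+01, -2.91597176e+01, -2.91919096e-04,
        1.05368556e-02, -3.93347733e-06]), 'eef_pos': array([174.43989482, 547.16619662, 255.10433385]), 'eef_rot': array([[-9.52701307e-01,  3.03906415e-01, -1.05360009e-03],
       [ 3.03908003e-01,  9.52699172e-01, -2.05251026e-03],
       [ 3.79992897e-04, -2.27562671e-03, -9.99997339e-01]]), 'force': array([ 0.55870219, -0.47070122, -0.52401905]), 'wrist_torque': array([0.04829792, 0.04371401, 0.02992744]), 'grip_width': 85.43219896434267} 25.0
side {'mtx': array([[505.72417058,   0.        , 268.23416546],
       [  0.        , 505.72417058, 211.42993506],
       [  0.        ,   0.        ,   1.        ]]), 'R': array([[-0.05725006, -0.99830187, -0.01076176],
       [-0.87574313,  0.05539163, -0.47958914],
       [ 0.47937084, -0.018031
[... 274 characters left out ...]
949995, -0.01140394],
       [-0.9833044 , -0.02696115, -0.17995984],
       [ 0.17956239,  0.01652098, -0.98360785]]), 't': array([ 22.75609115, 516.75724714, 832.78355855])}
wrist {'mtx': array([[309.90084055,   0.        , 279.47099929],
       [  0.        , 309.90084055, 206.93764686],
       [  0.        ,   0.        ,   1.        ]]), 'T_tool_cam': array([[-4.00177858e-04, -9.50803176e-01, -3.09795352e-01,
         8.01101571e+01],
       [ 9.99999696e-01, -5.87885925e-04,  5.12551486e-04,
        -3.13779500e-02],
       [-6.69459908e-04, -3.09795053e-01,  9.50803122e-01,
        -1.16934976e+02],
       [ 0.00000000e+00,  0.00000000e+00,  0.00000000e+00,
         1.00000000e+00]])}
```

View pics/side0.png

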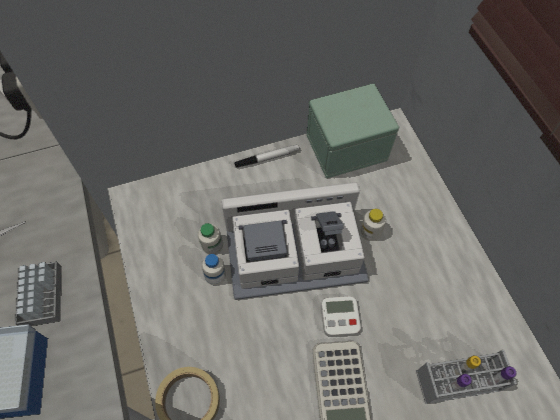

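View pics/top0.png

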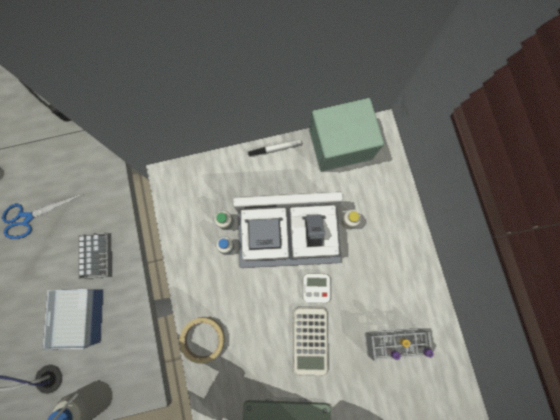

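The wide unit is on the left (side view about (266,245), hatch shut). The narrow one is on the right (about (328,238), hatch up). The bottles are green (208,230), blue (212,262) and yellow (376,215). Next I'll measure the units from depth.

```bash
cat > h.py <<'E'
import numpy as np,cv2
from plant import ctrl,sensors,optics
def cloud(d,n):
    p=optics.camera_params(n);K=p["mtx"]
    v,u=np.mgrid[0:d.shape[0],0:d.shape[1]]
    c=np.stack([(u-K[0,2])/K[0,0]*d,(v-K[1,2])/K[1,1]*d,d],-1)
    X=(c-p["t"])@p["R"]; X[d==0]=np.nan
    return X
E
python3 - <<'E'
from h import *
for n,(a,b,c,e) in dict(side=(180,310,225,375),top=(185,275,230,350)).items():
    f=np.load(n+"0.npz");im=f["im"];X=cloud(f["d"],n)
    z=X[...,2];roi=np.zeros(z.shape,bool);roi[a:b,c:e]=1
    h,ed=np.histogram(z[roi&np.isfinite(z)],bins=np.arange(-6,140,4));print(n,[(int(q),int(k)) for k,q in zip(h,ed) if k])
    hsv=cv2.cvtColor(im,cv2.COLOR_RGB2HSV)
    white=(hsv[...,1]<40)&(hsv[...,2]>130)
    for nm,lo,hi,wh in(("top",76,89,True),("spine",96,130,True)):
        m=(roi&(z>lo)&(z<hi)&white).astype(np.uint8)
        k,l,s,ce=cv2.connectedComponentsWithStats(m)
        for i in range(1,k):
            if s[i,4]<80: continue
            P=X[l==i]; r=cv2.minAreaRect(P[:,:2].astype(np.float32))
            print(n,nm,s[i],np.round(r[0],1),np.round(r[1],1),round(r[2],1),"z",np.median(P[:,2]).round(1))
    cv2.imwrite(f"pics/{n}z.png",cv2.resize(im[a-10:b+10,c-30:e+30,::-1],None,fx=3.5,fy=3.5,interpolation=cv2.INTER_CUBIC))
E
```

```text
side [(-6, 965), (-2, 4005), (2, 269), (6, 519), (10, 1488), (14, 495), (18, 169), (22, 121), (26, 143), (30, 149), (34, 204), (38, 403), (42, 188), (46, 180), (50, 257), (54, 196), (58, 154), (62, 172), (66, 194), (70, 209), (74, 339), (78, 3248), (82, 1408), (86, 353), (90, 1285), (94, 226), (98, 282), (102, 1128), (106, 350), (110, 30), (114, 47), (118, 84), (122, 92), (126, 66), (130, 2)]
side top [ 296  202   68   64 2231] [469.8 -51.8] [110.1  99.6] 4.6 z 81.2
side top [ 233  210   66   65 1741] [461.3  57.7] [110.7  99.2] 4.5 z 81.2
side spine [ 225  182  135   27 1368] [534.5   5.4] [ 22.5 234.4] 4.2 z 105.0
top [(-6, 421), (-2, 2511), (2, 309), (6, 175), (10, 868), (14, 120), (18, 31), (22, 15), (26, 27), (30, 30), (34, 54), (38, 207), (42, 59), (46, 48), (50, 81), (54, 50), (58, 22), (62, 43), (66, 48), (70, 58), (74, 100), (78, 1762), (82, 1191), (86, 121), (90, 778), (94, 164), (98, 129), (102, 736), (106, 358), (110, 32), (114, 46), (118, 48), (122, 64), (126, 48), (130, 2)]
top top [ 291  205   48   52 1652] [471.1 -51.1] [110.4  99.8] 4.6 z 81.6
top top [ 242  208   47   52 1257] [462.1  58.7] [109.9  99.5] 4.5 z 81.7
top spine [ 233  192  111   15 1099] [535.2   9.2] [ 22.9 240.1] 4.5 z 105.1
```

View pics/sidez.png

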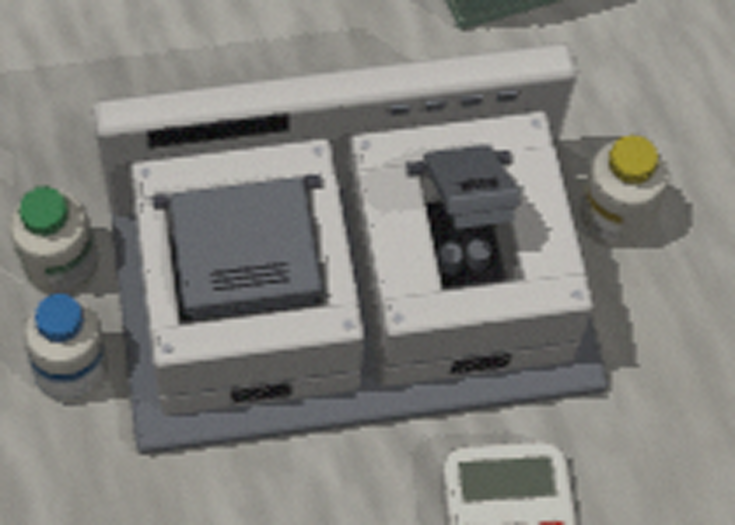

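Both cameras agree to about 1 mm: narrow unit at (470.5, -51.5), wide unit at (461.7, 58.2), yaw about 4.6°. I'll close the fingers and press the narrow hatch.

```bash
cat >> h.py <<'E'
a=np.deg2rad(4.57);c,s=np.cos(a),np.sin(a)
ux=np.array([c,s]);uy=np.array([-s,c])
R=np.array([[-c,-s,0],[-s,c,0],[0,0,-1.]]); 
UN=np.array([470.6,-51.4]);UW=np.array([461.7,58.2])
def tcp(U,lx,ztip): 
    p=U+lx*ux; return np.array([p[0],p[1],ztip+ctrl.tcp_to_tips])
def rep(m):
    r=sensors.read_state(); print(m,"t",round(r["t"],2),"pos",r["eef_pos"].round(1),"tip z",round(r["eef_pos"][2]-ctrl.tcp_to_tips,1),"F",r["force"].round(1),"w",round(r["grip_width"],1))
E
python3 - <<'E'
from h import *
print(R, ctrl.solve_ik(tcp(UN,-15,200),R))
ctrl.gripper_to(0,force=30); rep("closed"); print(ctrl.tcp_to_tips)
ctrl.move_ptp(tcp(UN,-15,200),R); rep("above")
ctrl.move_l(tcp(UN,-15,150),vel=100);ctrl.hold(0.2); rep("near")
im,d=optics.grab_frame("side"); cv2.imwrite("pics/side1.png",cv2.resize(im[130:330,170:430,::-1],None,fx=3,fy=3))
im,d=optics.grab_frame("wrist"); cv2.imwrite("pics/wrist1.png",im[:,:,::-1])
E
```

```text
[[-0.99682073 -0.079677    0.        ]
 [-0.079677    0.99682073  0.        ]
 [ 0.          0.         -1.        ]] [-3.03978451e-01 -1.54368253e-02  1.85119100e+00 -4.44089210e-16
  1.30583848e+00 -1.95453633e+00]
closed t 0.92 pos [174.7 547.8 256.3] tip z 231.3 F [-0.6 -0.4 -0.1] w -0.1
25.0
above t 3.27 pos [455.8 -52.1 225.1] tip z 200.1 F [ 0.4 -0.4 -0.4] w 0.2
near t 4.12 pos [456.3 -52.8 175.9] tip z 150.9 F [-0.2 -0.1 -0.3] w 0.3
```

View pics/side1.png

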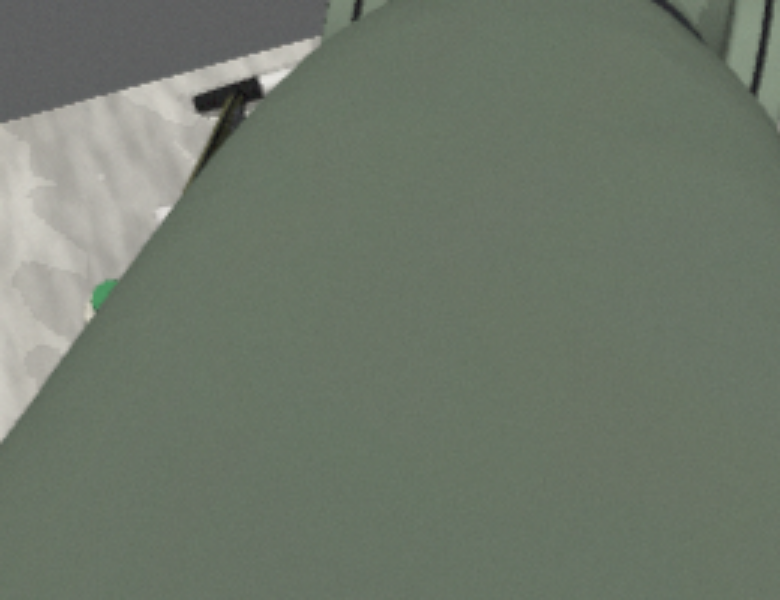

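View pics/wrist1.png

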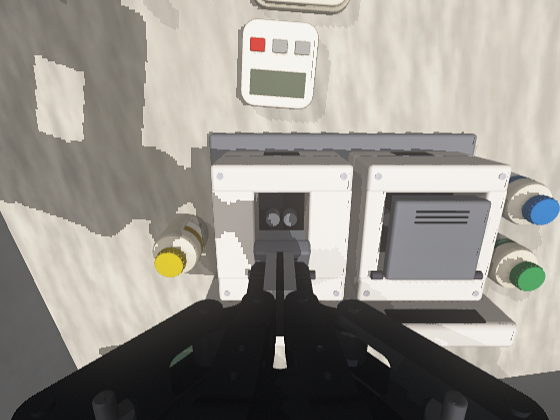

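The arm blocks the side view. The wrist view shows the fingers (281,255) centred over the raised narrow hatch, with clear space around the bottles. Pressing now.

Run:
```python
from h import *
print(ctrl.move_l(tcp(UN,-15,100),vel=60,threshold=18)); rep("mid")
print(ctrl.move_l(tcp(UN,-17,79),vel=30,threshold=14)); rep("bottom")
im,d=optics.grab_frame("wrist"); cv2.imwrite("pics/wrist2.png",im[:,:,::-1])
```

```text
True
mid t 4.73 pos [452.4 -52.4 148.9] tip z 123.9 F [-0.7  0.3 -0.8] w -0.1
True
bottom t 5.93 pos [452.4 -53.1 112. ] tip z 87.0 F [-3.4  0.7  8.6] w -0.0
```

View pics/wrist2.png

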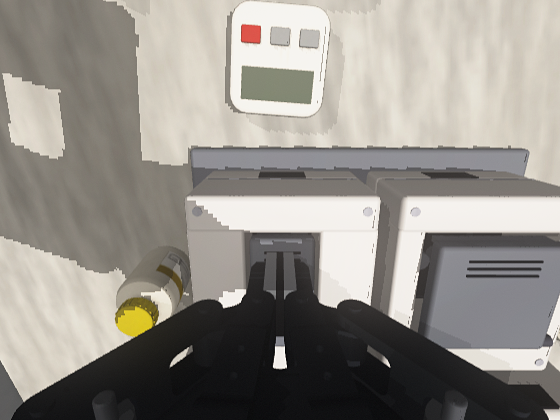

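The first stop was just the contact spike at the free edge. The second stopped at tip z 87, about the bottom. I'll press a bit further without releasing to confirm it feels hard.

Run:
```python
from h import *
p=sensors.read_state()["eef_pos"]
print(ctrl.move_l(tcp(UN,-17,82),vel=15,threshold=9)); rep("bottom2"); ctrl.hold(0.2); rep("held")
```

```text
True
bottom2 t 6.2 pos [452.4 -53.1 112.1] tip z 87.1 F [-2.2  0.   8.1] w 0.2
held t 6.4 pos [452.4 -53.1 112.1] tip z 87.1 F [-2.2  0.1  8.5] w -0.4
```

An added force moved it no further (z 87.1), so it is on the hard bottom. Lifting off and checking.

Run:
```python
from h import *
ctrl.move_l(tcp(UN,-17,150),vel=120); rep("up"); 
ctrl.move_l(tcp(UN,-100,180),vel=200); ctrl.hold(0.3)
rep("back")
im,d=optics.grab_frame("wrist"); cv2.imwrite("pics/wrist3.png",im[:,:,::-1])
im,d=optics.grab_frame("top"); cv2.imwrite("pics/top3.png",im[:,:,::-1])
```

```text
up t 7.08 pos [453.1 -52.5 174.1] tip z 149.1 F [ 0.4 -0.1  0. ] w 0.1
back t 7.97 pos [371.3 -59.3 204.6] tip z 179.6 F [-0.1 -0.   0.9] w -0.5
```

View pics/wrist3.png

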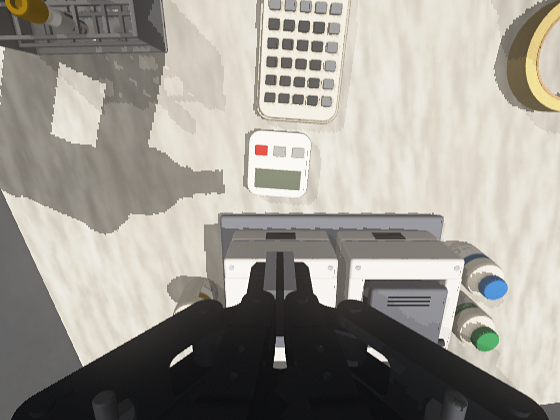

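The fingers hide the narrow hatch here. I'll go above the wide hatch, where the wrist camera can see the narrow one alongside.

Run:
```python
from h import *
ctrl.move_l(tcp(UW,-18,180),vel=150); ctrl.hold(0.2); 
rep("over wide")
im,d=optics.grab_frame("wrist"); cv2.imwrite("pics/wrist4.png",im[:,:,::-1])
```

```text
over wide t 9.34 pos [443.5  56.2 205. ] tip z 180.0 F [-0.8  0.2 -0.7] w 0.1
```

View pics/wrist4.png

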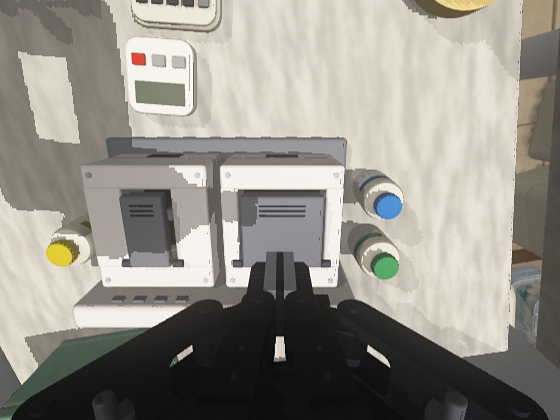

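The narrow hatch is flat and shut at (147,228), and the wide one is still shut at (283,230). Now the wide press.

Run:
```python
from h import *
ctrl.move_l(tcp(UW,-18,100),vel=100); ctrl.hold(0.2); rep("near")
print(ctrl.move_l(tcp(UW,-18,80),vel=20,threshold=14)); rep("bottom"); ctrl.hold(.1)
print(ctrl.move_l(tcp(UW,-18,80),vel=15,threshold=10)); ctrl.hold(0.2);rep("bottom2")
```

```text
near t 10.54 pos [444.4  56.7 125.7] tip z 100.7 F [0.2 1.1 0.2] w -0.1
True
bottom t 11.25 pos [442.9  56.7 112. ] tip z 87.0 F [-2.4 -0.9  8.2] w 0.1
True
bottom2 t 11.78 pos [443.   56.7 112.1] tip z 87.1 F [-1.8  0.8  8.8] w -0.0
```

Same hard stop at z 87. I'll lift straight up ahead of the rising hatch and then clear the view.

Run:
```python
from h import *
ctrl.move_l(tcp(UW,-18,190),vel=150); rep("up"); 
ctrl.move_l(tcp(UN,-18,210),vel=200);ctrl.hold(.3); rep("over narrow")
im,d=optics.grab_frame("wrist"); cv2.imwrite("pics/wrist5.png",im[:,:,::-1])
ctrl.set_joints([1.111,0.207,1.542,0,1.393,-0.15]); ctrl.hold(1.0); rep("home")
for n in("side","top"):
    im,d=optics.grab_frame(n); np.savez(f"{n}6.npz",im=im,d=d)
    cv2.imwrite(f"pics/{n}6.png",cv2.resize(im[140:320,170:420,::-1],None,fx=3,fy=3))
    D=np.abs(im.astype(int)-np.load(n+"0.npz")["im"]).sum(2)>60
    def bott(im):
        h=cv2.cvtColor(im,cv2.COLOR_RGB2HSV); o={}
        for k,(lo,hi) in dict(g=(60,85),b=(98,112),y=(23,33)).items():
            m=(h[...,0]>=lo)&(h[...,0]<=hi)&(h[...,1]>140)&(h[...,2]>60); m[:180]=0;m[290:]=0;m[:,:190]=0;m[:,400:]=0
            v,u=np.nonzero(m); o[k]=(round(u.mean(),1),round(v.mean(),1),len(u)) if len(u) else None
        return o
    print(n,bott(np.load(n+"0.npz")["im"]),bott(im))
    X=cloud(d,n)
    for nm,U in(("N",UN),("W",UW)):
        q=X[...,:2]-U; lx=q@ux; ly=q@uy; m=(abs(ly)<15)&(lx>-34)&(lx<27)&(X[...,2]>84); P=X[m]
        # slope fit of top face
        print(n,nm,"zmax",P[:,2].max().round(1),"median",np.median(P[:,2]).round(1),len(P))
```

```text
up t 12.62 pos [442.9  56.8 213.8] tip z 188.8 F [0.2 0.3 0.3] w 0.0
over narrow t 13.63 pos [452.5 -52.  234.8] tip z 209.8 F [0.7 0.3 0.3] w 0.3
home t 17.04 pos [175.  547.6 255.8] tip z 230.8 F [ 1.   0.5 -0.2] w -0.1
side {'g': None, 'b': (np.float64(211.4), np.float64(260.2), 124), 'y': (np.float64(375.2), np.float64(215.5), 142)} {'g': None, 'b': (np.float64(211.4), np.float64(260.5), 124), 'y': (np.float64(375.1), np.float64(215.8), 142)}
side N zmax 96.3 median 91.8 597
side W zmax 126.3 median 115.4 426
top {'g': None, 'b': (np.float64(222.9), np.float64(243.1), 32), 'y': (np.float64(353.3), np.float64(216.4), 45)} {'g': None, 'b': (np.float64(223.0), np.float64(243.3), 30), 'y': (np.float64(353.4), np.float64(216.4), 46)}
top N zmax 96.0 median 92.2 376
top W zmax 126.9 median 114.6 325
```

View pics/side6.png

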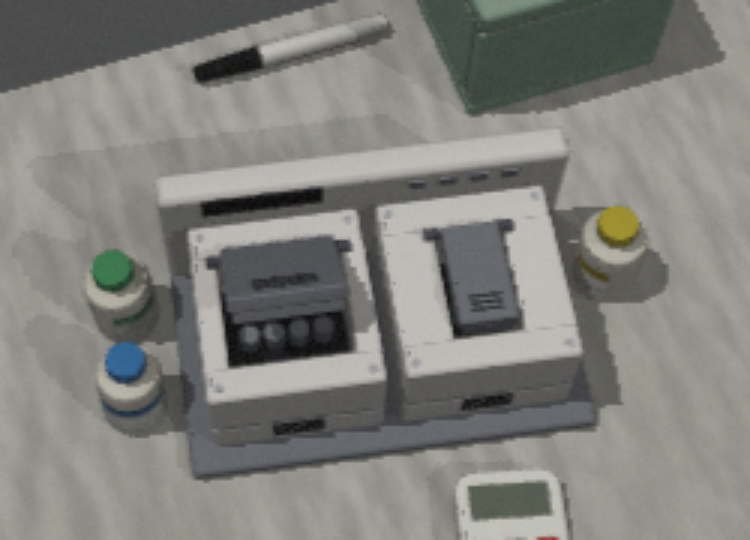

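View pics/wrist5.png

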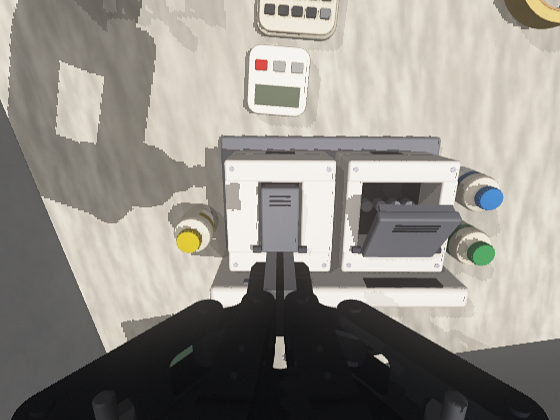

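The wide hatch is up (285,275 in the side crop) and was still up more than 4 s after popping. The narrow hatch is flat and shut (478,278), and the bottles are in place. Handing in.

Run:
```python
from h import *
rep("end"); print(ctrl.finish_job())
```

```text
end t 17.14 pos [175.  547.7 255.8] tip z 230.8 F [1.1 0.1 0.7] w 0.0
the job is handed in; nothing more can be done
None
```

I pressed the narrow hatch down once and it latched shut. I then pressed the wide hatch once; it popped open and I left it up. I handed the job in at about 17 s of the 42 s, with the arm back at its start position and touching nothing.

- **Presses:** both hatches came to a hard stop with the fingertips at z ≈ 87 mm, reading 8–9 N. On the narrow hatch, the first descent stopped early from the bump at its free edge. I carried on down from there without lifting off, so it was still a single press.
- **Narrow hatch:** its top measures z ≈ 92 mm at the end, as expected when shut. It was seen shut before I touched the wide hatch, so the two were never open together.
- **Wide hatch:** it was still up in pictures taken more than 4 s after it popped. Its edge measured about 127 mm, a little under the roughly 130 mm I calculated for 0.70 rad.
- **Bottles:** the blue and yellow caps are within 0.3 px of where they started. My colour mask missed the green cap, so I checked that bottle only by eye, and it looks unmoved.

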